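# Slide the ring carrier into its locating notch

### The arm

A 6-joint arm with a two-finger parallel gripper is mounted at the origin on a cart in front of the work surface, level with it; the furniture and walls round the work are solid. World frame = base frame: x ahead of the robot, y to its left, z up, the work surface at z = 0. Lengths are in mm, angles in rad, forces in N, time in s.
With the tool pointing down it reaches from about 275 to 1000 mm from the base axis. Payload 8.4 kg.
Tool frame: the origin (TCP) lies at the very end of the fingers, on their centre line; the grasp point (between the pads) lies 19 mm behind it (r.pinch_z is the distance from the TCP to the grasp point, in mm); z points along the fingers, y is the line along which they close (so a half turn about z gives the same grasp; the last joint's range is limited). The gripper opens to 85 mm and grips with 20 to 120 N. Pads are 22 mm wide; open, the fingers measure 114 mm over their backs; the gripper's body (76 mm by 85 mm) begins 54 mm behind the grasp point. The pads swing forward as they close: fully open they stand 13 mm farther back than shut.
Start: joints at [-1.161, 0.353, 1.633, -0, 1.155, -0.002], TCP at [250.161, -572.754, 209.581] pointing down, gripper open.
Joint ranges: [-2.63, 2.63], [-0.92, 2.1], [0.06, 2.66], [-1.3, 4.44], [0, 2.69], [-3.02, 3.02]. Speed limits (rad/s): [2.22, 2.22, 2.79, 3.14, 3.14, 3.14].

### API

Orientations are given as [roll, pitch, yaw] about the fixed x, y, z axes, in that order (R = Rz(yaw) Ry(pitch) Rx(roll)).
In Python, from rig import r gives the robot as it stands.
- The arm moves only by the tool carry_out, never from a script. Its argument "series" is a list of rows, each a list of 7 numbers: the turn, a rotation vector about the tool's x, y, z as a fraction of full scale, then the shift along the tool's x, y, z as a fraction of full scale, then the gripper command: -1 is fully open, 1 is shut, values between are in proportion. A call has 1 to 8 rows; each row is the pose to reach, as a shift and turn from the pose commanded when the call began, along the tool's axes at that moment, turning the shorter way round; what a row does not reach only later rows make up. Full scale, the value 1, is 0.25 m for a shift and pi rad for a turn. A row lasts 1/8 s, in which the tool goes at most 62.5 mm and 10.7 degrees, less where a joint would pass 70% of its speed; a pose out of reach is approached as far as the arm can. A call with a number of a shift or a turn outside -1 to 1 is refused whole. A call with a gripper value outside its range is refused whole. The fingers move at their own pace and stop on an object; "force" is the grip in N (left out, the last holds). Time passes only in rows, so rows that repeat a pose let the fingers close. It gives the time, the measured TCP pose, the force, the opening and the grip force at its end, in the units of the state.
- r.sense(): the state, without advancing time (a new reading comes with each control period).
- r.grab_frame(name): name is "side" or "top"; returns the picture (420x560x3 uint8, red, green, blue); there is no depth.
- r.get_calibration(name): a dict with "K" (3x3 intrinsics, pixels), "distortion" ([k1, k2, p1, p2, k3] as OpenCV has them; the pictures are not rectified), "pose" (4x4, takes a point from camera to world coordinates). Camera axes: x right, y up, looking along -z (the intrinsics and any distortion apply to the point x, -y, -z); pixel columns grow to the right and rows downward; lengths in mm; the calibration is good to about 2 mm. A picture is of the moment at which its call begins. get_calibration takes no time and is no camera call.
- r.sign_off(): hands the job in; it is judged then, once.
Trained networks look in the newest picture that a camera, given by its name, has taken for a name from the list of things; names that differ only in an ending like _2 or _b are one class to them, and where a whole thing is asked for, a point or a joint stands for the part that bears it (a point fixed in the world has none). Each returns a list of dicts, best first, with "score" (0 to 1); they miss things now and then, are a little off and sometimes report something else, mostly with a low value. They report only what shows in the picture. A call takes as long as a camera call. They do not tell look-alikes from the thing itself.
- r.silhouettes(camera, label): "region" (420x560 bool, what is visible of it) and "position" ([row, column] in pixels, amid what is visible of it).
The state is a dict: "clock": time; "qpos": joint angles; "qvel": joint speeds; "joint_efforts": joint torques, N m; "eef_pos": TCP position; "tcp_rot": TCP orientation; "contact_force": force on the tool from outside, world axes, zero at the start; "wrist_torque": the same for the moment, N m; "opening": opening from 0.0 (shut) to 1.0 (fully open); "grasp_force": force on a finger pad.
Only numpy, scipy, OpenCV 4.12 (cv2) and the standard library are available. Lean on these libraries where they do the work, as an engineer would, in place of code of your own. Each camera call takes 0.05 s, during which the arm holds its last target. There are 200 camera calls.

### The job

The flat metal carrier board with a setting ring standing on it has been left short of its place on the gauging rails. Push the board along the rails with the fingertips, steadily and gently, until you feel it drop level into its locating notches, the ring still riding on it; stop pushing then rather than ramming it, and take the hand away. Do not grip, lift or tip the board, do not touch the ring, and leave the tools and parts standing around undisturbed.

Things in the scene. Friction and masses are not known exactly. Their poses are not given: they have to be found in the camera images.
- rails: Fixed grey bed on the bench, 340 x 122 x 44 mm. Origin: centre of its underside; +x is the way the board must travel, z up. Four steel tracks along x, tops 30 mm above the bench; side cheeks, 103 mm apart inside, 44 mm tall, guide the board (1.5 mm play each side). Each track has one notch, 18 mm long, 7 mm deep, for one foot of the board. No end stop: a board pushed beyond stays beyond.
- station (a point): Point fixed on the bed where the board's origin lies once seated: 40 mm toward +x from the bed's centre, on its middle line, 23 mm above the bench. Axes as the bed's. All four feet reach their notches here together and the board drops 7 mm; pushed on, it then stops against the notch walls and the force rises sharply. Over 40 N counts as ramming.
- board: Loose aluminium carrier board, 130 (x) x 100 (y) mm, about 0.7 kg, its x along the bed's +x. Origin: under its centre, level with its feet's undersides: 30 mm above the bench while sliding, 23 mm seated. Feet are 12 mm long (3 mm play before and behind in a notch), 8 mm high; the plate above them is 10 mm thick. Starts 80 to 140 mm short of the station. Sliding takes a few newtons (under 12).
- push_face (a point): Middle of the flat upright face at the board's trailing (-x) end, to be pushed toward +x: 65 mm behind the board's origin, 20 mm above it (50 mm above the bench while sliding). The face of plate and upright lip reaches 12 mm above and below this point; the lip is 80 mm wide, 6 mm thick. Closed fingertips 45 mm above the bench bear on it clear of tracks and cheeks.
- ring_mid (a point): Centre of the loose black and white setting ring, 65 mm outer diameter, 23 mm tall, lying flat on the middle of the board (within about 13 mm of its centre), held only by its weight. It rides along and is not to be touched.
- ring: The same setting ring; origin at the centre of its underside.
- nut_a: Bystander: loose wheel nut, 30 mm wide, 19 mm tall, beside the rails on the side toward the robot. Leave it.
- nut_b: Bystander: another such wheel nut beside the first. Leave it.
- nut_c: Bystander: a third such wheel nut, on the far side of the rails. Leave it.
- plug: Bystander: plug gauge, 123 x 27 x 24 mm, lying on the far side of the rails. Leave it.
- caliper: Bystander: caliper, 232 x 74 x 15 mm, lying near the bench's front edge at the left. Leave it.
- micrometer: Bystander: micrometer, 132 x 47 x 18 mm, at the back of the bench. Leave it.
Things that resemble listed ones, but are neither listed nor needed, are in the scene too. There is more than one size of the board; the job needs the smaller.

How it is judged (in metres and radians):
On the way, in this order (a step that is already met when the one before it is completed fails the run):
1. a fingertip pushes the board while it still stands short of its notches (contact force between the fingers and board above 0.3 N and x of board in the frame of station below -0.02 m), for 0.1 s.
2. the board has dropped into its notches (z of board in the frame of station below 0.0025 m and horizontal distance between board and station below 0.008 m), for 0.2 s.
At the end, for the whole second after the job is handed in: The board rests level in its four notches: within 8 mm of the station horizontally, within 3 mm of its seated height, tilted less than 0.03 rad, in line with the rails and at rest; the ring still lies flat on it, within 35 mm of its centre (all of step 2 and z of board in the frame of station above -0.003 m and angle between the x axis of board and the x axis of rails, either way round below 0.08 rad and angle between board's own z axis and vertical below 0.03 rad and linear speed of board below 0.01 m/s and horizontal distance between ring_mid and board below 0.035 m and z of ring_mid in the frame of board between 0.025 and 0.034 m); the robot touches nothing.
It fails at once if the board is lifted (more than 6 mm above the height at which it slides) or tipped (more than 0.15 rad) (z of board in the frame of station above 0.013 m or angle between board's own z axis and vertical above 0.15 rad).
It fails at once if the ring is touched (contact force between any of the fingers, the arm and ring above 0.5 N).
It fails at once if the board is rammed: pushed with more than 40 N (contact force between any of the fingers, the arm and board above 40 N).
It fails at once if a tool or part standing around is moved by more than 30 mm (distance of any of nut_a, nut_b, nut_c, plug, caliper, micrometer from where it was at the start of the episode above 0.03 m).
It also fails if it takes over 40 s, if anything falls off the work surface, if the arm or the gripper's body presses on something with over 40 N, if the wrist force passes 120 N, or if a joint passes its speed limit or range.

## Working session

There is one attempt and no reset: what is moved stays moved. The work goes in short steps, Python scripts to look and compute and a tool call to move; the robot and the scene stay as the last step left them, time stands still between calls to the robot, and variables do not carry over. Pictures are saved under pics/ and viewed, at most 10 in all, crops included, and the job is handed in when it is done.

Besides the shell and the picture viewer there is one more tool, called after "Request:" as name(argument=value, ...) on one line, values as JSON. carry_out: Moves the arm, as the interface text tells. Its arguments: {"type":"object","properties":{"series":{"type":"array"},"force":{"type":"number"}},"required":["series"]}

```bash
mkdir -p pics; ls; cat > h.py <<'E'
import numpy as np,cv2
from rig import r
def ray(cam,uv):
    c=r.get_calibration(cam);K=np.array(c["K"],float);P=np.array(c["pose"],float)
    n=cv2.undistortPoints(np.array(uv,float).reshape(-1,1,2),K,np.array(c["distortion"],float)).reshape(-1,2)
    d=np.c_[n[:,0],-n[:,1],-np.ones(len(n))]@P[:3,:3].T
    return P[:3,3],d
def onz(cam,uv,z):
    o,d=ray(cam,uv);return o+d*((z-o[2])/d[:,2])[:,None]
def proj(cam,X):
    c=r.get_calibration(cam);P=np.array(c["pose"],float)
    p=(np.atleast_2d(X)-P[:3,3])@P[:3,:3];p=p*[1,-1,-1]
    return cv2.projectPoints(p,np.zeros(3),np.zeros(3),np.array(c["K"],float),np.array(c["distortion"],float))[0].reshape(-1,2)
E
python3 - <<'E'
from h import *
for c in("top","side"):
    cv2.imwrite(f"pics/{c}0.png",r.grab_frame(c)[:,:,::-1])
    for l in("rails","board","ring"):
        for d in r.silhouettes(c,l)[:3]:
            m=d["region"].astype(np.uint8);print(c,l,round(d["score"],2),d["position"],m.sum(),cv2.boundingRect(m))
    print(np.array(r.get_calibration(c)["pose"]).round(2)[:3,3])
print(r.sense())
E
```

```text
pics
top rails 0.95 [201.3, 234.0] 2616 (195, 169, 107, 53)
top board 0.91 [191.5, 266.4] 962 (244, 174, 43, 36)
top board 0.91 [198.6, 390.6] 2346 (369, 169, 47, 59)
top ring 0.72 [184.9, 264.0] 271 (255, 181, 20, 22)
[ 406.7     8.52 1565.69]
side rails 0.93 [244.2, 258.3] 1184 (233, 204, 47, 65)
side board 0.7 [222.0, 255.5] 738 (239, 201, 37, 35)
side board 0.58 [154.8, 295.4] 1105 (267, 142, 56, 31)
side ring 0.82 [213.3, 257.4] 275 (249, 206, 20, 18)
side ring 0.49 [224.8, 253.9] 635 (239, 201, 36, 33)
[345.79 911.81 822.38]
{'clock': 0.4, 'qpos': array([-1.16138496e+00,  3.53101937e-01,  1.63351698e+00,  4.57873856e-05,
        1.15519503e+00, -2.37950492e-03]), 'qvel': array([ 0.00042928, -0.00028949, -0.00156293, -0.00043583, -0.00057841,
       -0.00127217]), 'joint_efforts': array([ 3.63073459e-04, -6.04554319e+01, -3.42008507e+01, -5.49519734e-05,
        3.94668110e-03, -4.31944682e-05]), 'eef_pos': array([ 250.15209018, -572.67168679,  209.46713052]), 'tcp_rot': array([-3.14137146e+00, -4.24120379e-05,  4.11772376e-01]), 'contact_force': array([-0.28584487,  1.03129546, -0.93788612]), 'wrist_torque': array([ 0.03316668,  0.03413468, -0.03342645]), 'grasp_force': 0.0, 'opening': 0.9971279263557719}
```

View pics/top0.png

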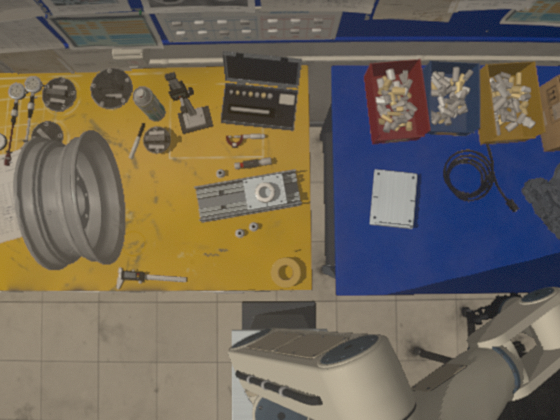

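View pics/side0.png

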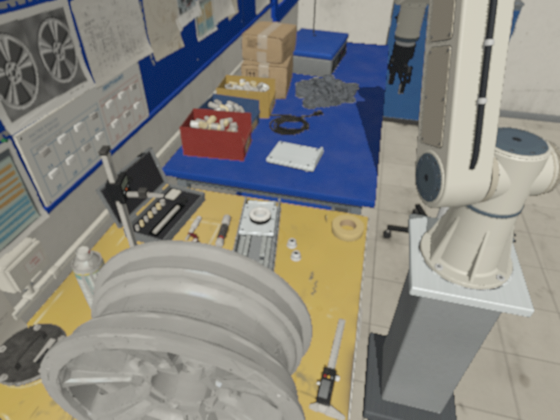

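The top picture shows the bed at (195..302, 169..222) with the board and ring at its right end (265,190). The way to go is therefore left in the picture, roughly world +y. The white plate at (395,198) is the larger look-alike. The side camera looks along the bed from its far end.

```bash
python3 - <<'E'
from h import *
im=r.grab_frame("top")
cr=cv2.resize(im[155:235,180:320],None,fx=5.7,fy=5.7,interpolation=cv2.INTER_CUBIC)
cv2.imwrite("pics/crop1.png",cr[:,:,::-1])
S={l:r.silhouettes("top",l)[0]["region"] for l in("rails","board","ring")}
for n,m,z in(("bed",S["rails"]|S["board"]|S["ring"],38),("board",S["board"]|S["ring"],48),("ring",S["ring"],71)):
    ys,xs=np.nonzero(m);X=onz("top",np.c_[xs,ys],z)[:,:2].astype(np.float32)
    rc=cv2.minAreaRect(X);print(n,rc,X.mean(0))
    print(cv2.boxPoints(rc).round(0).tolist())
r.grab_frame("side")
for l,z in(("ring",71),):
    m=r.silhouettes("side",l)[0]["region"];ys,xs=np.nonzero(m);print(onz("side",np.c_[xs,ys],z).mean(0))
E
```

```text
bed ((593.650390625, -90.30776977539062), (729.2374267578125, 191.4021759033203), 87.16067504882812) [ 583.89685 -120.68056]
[[480.0, -450.0], [671.0, -459.0], [707.0, 269.0], [516.0, 279.0]]
board ((600.7513427734375, -187.89016723632812), (523.6273193359375, 183.56314086914062), 83.23271942138672) [ 579.89355 -335.93625]
[[479.0, -437.0], [661.0, -459.0], [723.0, 61.0], [540.0, 83.0]]
ring ((600.8353881835938, 42.675071716308594), (61.242313385009766, 64.91761779785156), 89.39440155029297) [600.1631   41.83195]
[[568.0, 12.0], [633.0, 12.0], [634.0, 73.0], [569.0, 74.0]]
[596.06862253  55.49450811  71.        ]
```

View pics/crop1.png

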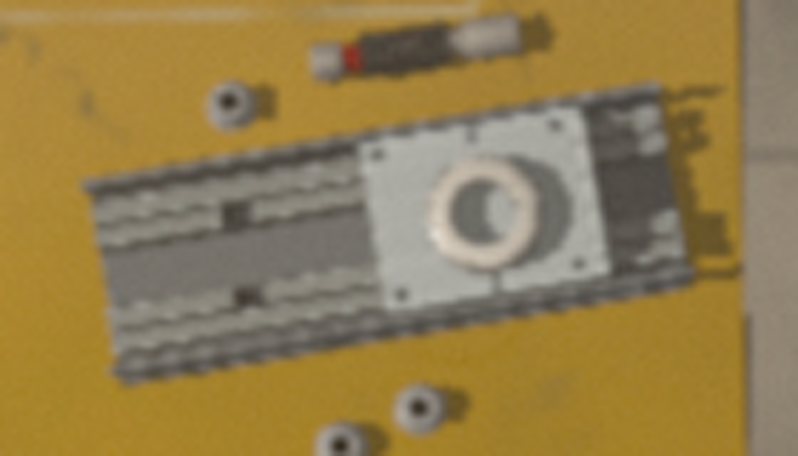

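The crop shows the bed corners at (90,185), (658,88), (692,278) and (122,380), and the board corners at (358,145), (582,108), (608,270) and (388,308). Two of the notches are at (237,213) and (247,296). The nuts and the plug stand clear of the sides.

```bash
python3 - <<'E'
from h import *
f=lambda a:(np.array(a,float)+.5)/5.7-.5+[180,155]
bed=onz("top",f([(90,185),(658,88),(692,278),(122,380)]),44)[:,:2]
bd=onz("top",f([(358,145),(582,108),(608,270),(388,308)]),48)[:,:2]
nt=onz("top",f([(237,213),(247,296)]),28)[:,:2]
for n,q in(("bed",bed),("board",bd)):
    L=(q[0]+q[3])/2;R=(q[1]+q[2])/2;d=L-R
    print(n,q.mean(0),"len",np.linalg.norm(d),"wid",np.linalg.norm(q[0]-q[3]),np.linalg.norm(q[1]-q[2]),"yaw",np.arctan2(d[1],d[0]),"leftend",L,"rightend",R)
d=(bed[0]+bed[3]-bed[1]-bed[2]);d/=np.linalg.norm(d);n=np.array([-d[1],d[0]])
c=bed.mean(0);st=c+40*d
print("dir",d,"station",st,"board rel",(bd.mean(0)-st)@d,(bd.mean(0)-st)@n,"notch rel",(nt-st)@d,(nt-st)@n)
E
```

```text
bed [593.82055016  97.34456304] len 332.60605605747105 wid 114.7209970017971 111.91968068407846 yaw 1.7334768910417124 leftend [566.88545365 261.45183803] rightend [620.75564668 -66.76271196]
board [607.08359989  43.17276552] len 129.21229392317474 wid 95.90668425805407 94.92665368473014 yaw 1.7278485902378136 leftend [596.97871831 106.98378019] rightend [617.18848147 -20.63824915]
dir [-0.16196396  0.98679667] station [587.34199187 136.81643001] board rel -95.60468565073259 -4.3140546670372935 notch rel [46.67662084 48.82366624] [-28.79628755  20.14899079]
```

Request:
carry_out(series=[[0,0,-0.06,0.13,-0.07,0,1],[0,0,-0.12,0.26,-0.14,0,1],[0,0,-0.18,0.39,-0.21,0,1],[0,0,-0.24,0.52,-0.28,0,1],[0,0,-0.3,0.65,-0.35,0,1],[0,0,-0.36,0.78,-0.43,0,1],[0,0,-0.42,0.9,-0.5,0,1],[0,0,-0.42,1.0,-0.55,0,1]])

```text
clock: 1.7
eef_pos: [424.9, -345.6, 209.8]
tcp_rot: [3.141, 0.0, 1.735]
contact_force: [-0.3, -1.0, 0.2]
opening: -0.003
grasp_force: 0.0
```

Request:
carry_out(series=[[0,0,0,0.15,0.16,0,1],[0,0,0,0.3,0.32,0.05,1],[0,0,0,0.45,0.48,0.1,1],[0,0,0,0.6,0.64,0.15,1],[0,0,0,0.75,0.8,0.2,1],[0,0,0,0.85,0.92,0.24,1],[0,0,0,0.88,0.96,0.24,1],[0,0,0,0.88,0.96,0.24,1]])

```text
clock: 2.7
eef_pos: [626.1, -91.1, 149.7]
tcp_rot: [-3.141, 0.0, 1.732]
contact_force: [-0.2, 0.5, 0.4]
opening: -0.002
grasp_force: 0.0
```

```bash
python3 - <<'E'
from h import *
for c,b in(("top",(155,235,180,320)),("side",(180,270,200,320))):
    im=r.grab_frame(c);cv2.imwrite(f"pics/{c}2.png",cv2.resize(im[b[0]:b[1],b[2]:b[3]],None,fx=5.7,fy=5.7,interpolation=cv2.INTER_CUBIC)[:,:,::-1])
print(r.sense()["eef_pos"],r.sense()["contact_force"])
E
```

```text
[625.4491599  -92.17304186 149.95580637] [-0.49252937  0.08027921  0.14860162]
```

View pics/side2.png

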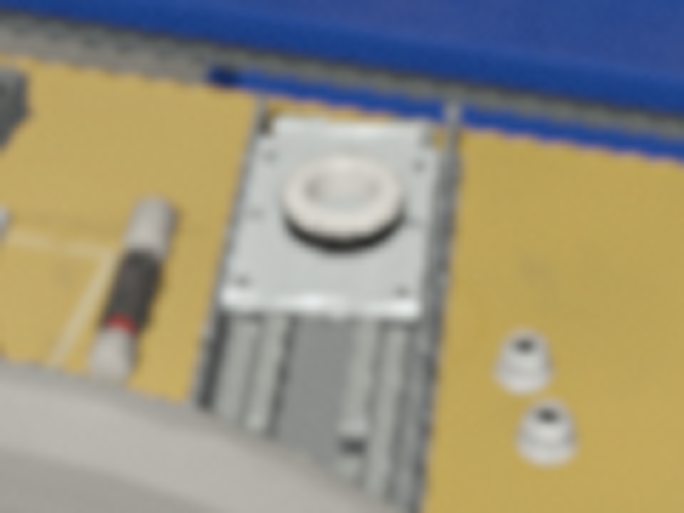

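View pics/top2.png

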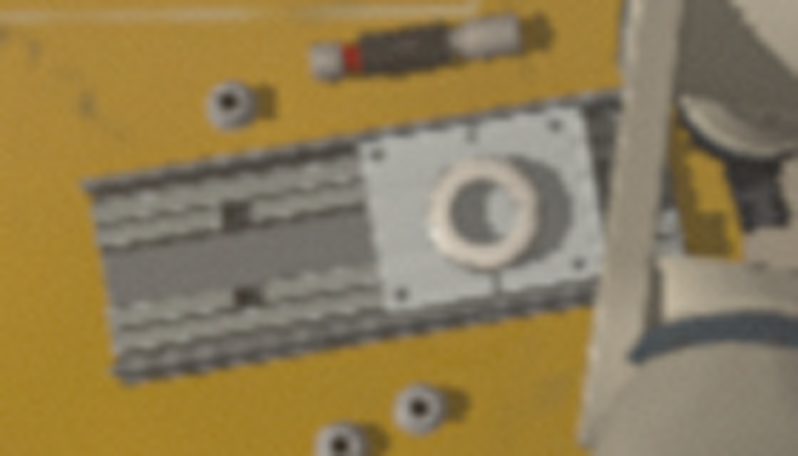

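Request:
carry_out(series=[[0,0,0,0,0,0.14,1],[0,0,0,0,0,0.28,1],[0,0,0,0.02,0,0.4,1],[0,0,0,0.05,0,0.42,1],[0,0,0,0.08,0,0.42,1],[0,0,0,0.1,0,0.42,1],[0,0,0,0.12,0,0.42,1],[0,0,0,0.12,0,0.42,1]])

```text
clock: 3.8
eef_pos: [621.5, -61.2, 45.3]
tcp_rot: [3.141, 0.0, 1.732]
contact_force: [0.1, 0.3, 0.5]
opening: -0.006
grasp_force: 0.0
```

Request:
carry_out(series=[[0,0,0,0.012,0,0,1],[0,0,0,0.024,0,0,1],[0,0,0,0.036,0,0,1],[0,0,0,0.048,0,0,1],[0,0,0,0.06,0,0,1],[0,0,0,0.072,0,0,1],[0,0,0,0.084,0,0,1],[0,0,0,0.096,0,0,1]])

```text
clock: 4.8
eef_pos: [617.3, -37.7, 44.6]
tcp_rot: [-3.142, 0.0, 1.731]
contact_force: [0.9, -0.4, 0.2]
opening: 0.003
grasp_force: 0.0
```

Request:
carry_out(series=[[0,0,0,0.01,0,0,1],[0,0,0,0.02,0,0,1],[0,0,0,0.03,0,0,1],[0,0,0,0.04,0,0,1],[0,0,0,0.05,0,0,1],[0,0,0,0.06,0,0,1],[0,0,0,0.07,0,0,1],[0,0,0,0.08,0,0,1]])

```text
clock: 5.8
eef_pos: [614.1, -18.0, 44.6]
tcp_rot: [-3.142, 0.0, 1.731]
contact_force: [0.3, 0.1, -0.1]
opening: 0.004
grasp_force: 0.0
```

```bash
python3 - <<'E'
from h import *
P=[]
for c,b in(("side",(180,240,220,290)),("top",(155,235,180,320))):
    im=r.grab_frame(c);P.append(cv2.resize(im[b[0]:b[1],b[2]:b[3]],(400*(b[3]-b[2])*1//(b[3]-b[2]),400*(b[1]-b[0])//(b[3]-b[2])),interpolation=cv2.INTER_CUBIC))
h=max(p.shape[0] for p in P)
cv2.imwrite("pics/c3.png",np.hstack([np.pad(p,((0,h-p.shape[0]),(0,0),(0,0))) for p in P])[:,:,::-1])
s=r.sense();print(s["eef_pos"],s["contact_force"],s["wrist_torque"])
print(proj("side",[s["eef_pos"]]),proj("top",[s["eef_pos"]]))
E
```

```text
[614.09882494 -17.84116648  44.56556044] [-1.15585051 -0.35609864 -0.21690945] [ 0.01307286 -0.00311606 -0.03261393]
[[260.63620436 206.06973896]] [[283.107953   188.79130298]]
```

View pics/c3.png

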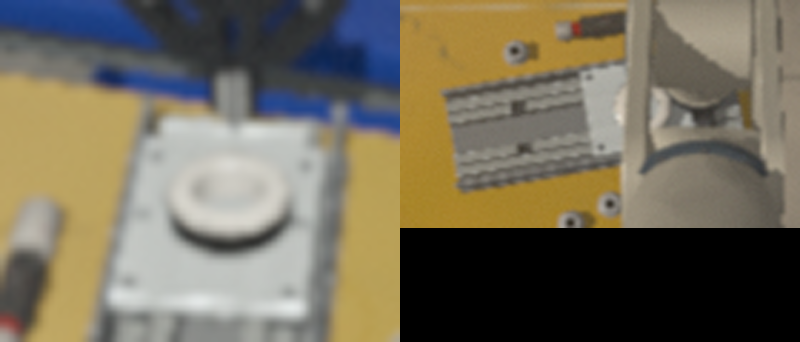

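The side view shows the grey fingertips at (235,95), centred right behind the board's trailing edge. I'll compare this with the first picture to see whether the board has moved.

```bash
python3 - <<'E'
from h import *
for c,b in(("side",(203,240,236,280)),("top",(172,212,225,262))):
    a=cv2.imread(f"pics/{c}0.png",0).astype(np.float32);n=cv2.cvtColor(r.grab_frame(c),cv2.COLOR_RGB2GRAY).astype(np.float32)
    s=np.s_[b[0]:b[1],b[2]:b[3]]
    print(c,cv2.phaseCorrelate(a[s],n[s]),np.abs(a[s]-n[s]).mean(),np.abs(a[s]-n[s]).max())
for t in range(3): s=r.sense();print(s["eef_pos"],s["contact_force"]);r.grab_frame("top")
fr=onz("side",[(260.6,201)],62);print("side trailing edge at z62",fr,onz("side",[(260.6,201)],48), onz("side",[(260,233.5)],48))
E
```

```text
side ((0.514156547372778, 0.004344915732872323), 0.9965411902798547) 0.89373463 25.0
top ((-0.22075309595205184, 0.18924399363204003), 0.590744049847126) 4.008108 78.0
[614.21006005 -18.08787128  44.59943431] [0.84009725 0.4501065  0.59894731]
[614.2336162  -18.12352394  44.61202765] [0.15556409 0.58903956 0.87612771]
[614.18290436 -18.18330973  44.60412086] [ 0.93291717  0.33704643 -0.86241524]
side trailing edge at z62 [[614.91775847 -21.2929387   62.        ]] [[619.87286521 -38.47310209  48.        ]] [[581.08176989 108.23887541  48.        ]]
```

Request:
carry_out(series=[[0,0,0,0.008,0,0,1],[0,0,0,0.016,0,0,1],[0,0,0,0.024,0,0,1],[0,0,0,0.032,0,0,1],[0,0,0,0.04,0,0,1],[0,0,0,0.048,0,0,1]])

```text
clock: 6.9
eef_pos: [612.2, -6.1, 44.6]
tcp_rot: [-3.142, -0.0, 1.731]
contact_force: [-0.1, 0.1, 1.0]
opening: -0.001
grasp_force: 0.0
```

```bash
cat > mv.py <<'E'
from h import *
# board shift since the first picture: compare leading edge strip in both cameras by template match
for c,b in(("side",(218,238,240,276)),("top",(180,208,240,256))):
    a=cv2.imread(f"pics/{c}0.png",0);n=cv2.cvtColor(r.grab_frame(c),cv2.COLOR_RGB2GRAY)
    m=cv2.matchTemplate(n,a[b[0]:b[1],b[2]:b[3]],cv2.TM_CCOEFF_NORMED);_,v,_,p=cv2.minMaxLoc(m[b[0]-20:b[0]+30,b[2]-45:b[2]+20]);print(c,round(v,2),p[0]-45,p[1]-20)
s=r.sense();print(s["clock"],s["eef_pos"],s["contact_force"])
E
python3 mv.py
```

```text
side 1.0 0 0
top 0.92 0 0
7.0 [612.20535182  -6.01737895  44.58149936] [ 0.47496365 -0.52284887 -0.52995256]
```

```bash
python3 - <<'E'
from h import *
im=r.grab_frame("side");b=(175,240,220,290)
cv2.imwrite("pics/s4.png",cv2.resize(im[b[0]:b[1],b[2]:b[3]],None,fx=9,fy=9,interpolation=cv2.INTER_CUBIC)[:,:,::-1])
X=[(612,-6,45),(612,-6,62),(612,-6,80),(613,-21,48),(613,-21,62),(620.8,-66.8,44),(597,107,48),(600,43,71)]
print(proj("side",X).round(1).tolist(),((proj("side",X)-[220,175])*9).round().tolist());print(proj("top",X).round(1).tolist())
s=r.sense();print(s["qpos"],s["eef_pos"])
E
```

```text
[[260.3, 208.4], [260.2, 204.1], [260.1, 199.5], [261.2, 204.7], [261.2, 201.2], [262.7, 196.7], [254.8, 232.3], [259.6, 212.3]] [[362.0, 300.0], [362.0, 262.0], [361.0, 220.0], [371.0, 267.0], [371.0, 235.0], [384.0, 195.0], [313.0, 516.0], [357.0, 336.0]]
[[279.5, 189.4], [279.5, 188.7], [279.6, 188.0], [284.1, 189.0], [284.2, 188.4], [298.0, 186.6], [245.0, 194.3], [264.4, 192.2]]
[-1.25094077e-02  5.27526013e-01  1.78141173e+00 -1.39000346e-05
  8.32664914e-01 -1.73163064e-01] [612.22549277  -6.16260755  44.57455004]
```

View pics/s4.png

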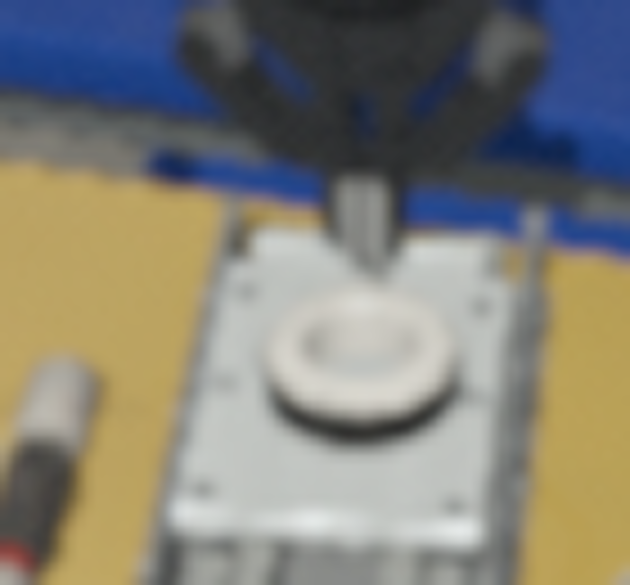

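The fingertips show in front of the lip line: they end at (365,275), while the lip's top edge is at row 235. The tip may be passing above the lip, so I'll check the heights by triangulating the board's holes and the nuts.

```bash
python3 - <<'E'
from h import *
t=(np.array([(556,125),(578,262),(376,153),(402,294),(418,408),(340,445)])+.5)/5.7-.5+[180,155]
s=np.vstack([(np.array([(245,290),(480,305),(205,487),(455,505)])+.5)/9-.5+[220,175],(np.array([(523,345),(547,418)])+.5)/5.7-.5+[200,180]])
o1,d1=ray("top",t);o2,d2=ray("side",s)
for a,b in zip(d1,d2):
    k=np.linalg.lstsq(np.c_[a,-b],o2-o1,rcond=None)[0];p,q=o1+a*k[0],o2+b*k[1];print(((p+q)/2).round(1),np.linalg.norm(p-q).round(1))
tip=ray("side",[((365+.5)/9-.5+220,(275+.5)/9-.5+175)])
for z in(45,56,62,66):print(z,onz("side",[((365+.5)/9-.5+220,(275+.5)/9-.5+175)],z).round(1))
s=r.sense();print(s["eef_pos"],s["tcp_rot"],s["opening"])
E
```

```text
[653.9   1.2  48.6] 0.8
[573.8 -10.6  49.1] 2.2
[637.2 104.5  51.2] 3.6
[556.6  90.3  48.9] 2.0
[493.5  83.1  19.3] 0.8
[472.  128.8  16.5] 2.0
45 [[616.8 -21.5  45. ]]
56 [[613.   -8.3  56. ]]
62 [[610.9  -1.1  62. ]]
66 [[609.5   3.7  66. ]]
[612.22549277  -6.16260755  44.57455004] [-3.14158103e+00  8.40500114e-06  1.73145934e+00] 0.0021778124226811066
```

The holes triangulate to z≈49 with the trailing face at y≈-20, so the map is right. The real fingertip end must be about 17 mm above the reported TCP, because the tip cleared the 62 mm lip. I'll lift, back off and measure the tip height in the clear.

Request:
carry_out(series=[[0,0,0,0,0,-0.04,1],[0,0,0,0,0,-0.1,1],[0,0,0,-0.04,0,-0.12,1],[0,0,0,-0.12,0,-0.12,1],[0,0,0,-0.2,0,-0.12,1],[0,0,0,-0.26,0,-0.12,1],[0,0,0,-0.28,0,-0.12,1],[0,0,0,-0.28,0,-0.12,1]])

```text
clock: 8.05
eef_pos: [623.3, -75.8, 74.3]
tcp_rot: [-3.141, -0.0, 1.73]
contact_force: [-0.2, 0.1, 0.4]
opening: -0.001
grasp_force: 0.0
```

```bash
python3 mv.py; python3 - <<'E'
from h import *
im=r.grab_frame("side");b=(165,225,225,295)
cv2.imwrite("pics/s5.png",cv2.resize(im[b[0]:b[1],b[2]:b[3]],None,fx=9,fy=9,interpolation=cv2.INTER_CUBIC)[:,:,::-1])
p=r.sense()["eef_pos"]
for dz in(0,10,20,30):print(dz,((proj("side",[p+[0,0,dz]])-[225,165]+.5)*9-.5).round())
E
```

```text
side 1.0 0 0
top 1.0 0 0
8.15 [623.2872132  -75.06314682  74.44766398] [ 0.17124389  0.59274256 -0.94755328]
0 [[341. 207.]]
10 [[341. 184.]]
20 [[341. 161.]]
30 [[340. 138.]]
```

View pics/s5.png

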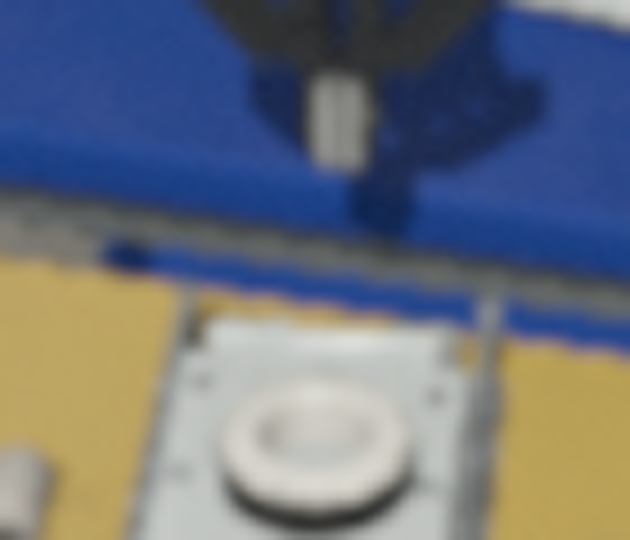

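The board has not moved. The tip shows at row 172 while the TCP projects to row 207, so the tip is about 17 mm above the reported TCP. I'll go down to a reported z of about 28.

Request:
carry_out(series=[[0,0,0,0,0,0.08,1],[0,0,0,0,0,0.15,1],[0,0,0,0,0,0.185,1],[0,0,0,0.02,0,0.185,1],[0,0,0,0.04,0,0.185,1],[0,0,0,0.06,0,0.185,1],[0,0,0,0.08,0,0.185,1],[0,0,0,0.09,0,0.185,1]])

```text
clock: 9.2
eef_pos: [619.9, -52.8, 28.6]
tcp_rot: [3.141, 0.0, 1.732]
contact_force: [0.2, 0.1, -0.1]
opening: -0.0
grasp_force: 0.0
```

Request:
carry_out(series=[[0,0,0,0.01,0,0,1],[0,0,0,0.02,0,0,1],[0,0,0,0.03,0,0,1],[0,0,0,0.04,0,0,1],[0,0,0,0.05,0,0,1],[0,0,0,0.06,0,0,1],[0,0,0,0.07,0,0,1],[0,0,0,0.08,0,0,1]])

```text
clock: 10.2
eef_pos: [616.6, -33.3, 28.3]
tcp_rot: [3.142, -0.0, 1.731]
contact_force: [-0.3, 0.1, 0.3]
opening: 0.006
grasp_force: 0.0
```

Request:
carry_out(series=[[0,0,0,0.008,0,0,1],[0,0,0,0.016,0,0,1],[0,0,0,0.024,0,0,1],[0,0,0,0.032,0,0,1],[0,0,0,0.04,0,0,1],[0,0,0,0.048,0,0,1]])

```text
clock: 10.95
eef_pos: [615.1, -22.6, 28.4]
tcp_rot: [3.141, 0.002, 1.732]
contact_force: [1.5, -7.2, -0.8]
opening: -0.002
grasp_force: 3.4
```

```bash
python3 mv.py
```

```text
side 0.97 0 2
top 0.97 -3 0
11.05 [615.00281221 -22.37512565  28.35258712] [ 0.70513568 -5.62517926 -1.08005301]
```

Contact is made at about 7 N and the board is sliding. About 85 mm remain.

Request:
carry_out(series=[[0,0,0,0.012,0,0,1],[0,0,0,0.024,0,0,1],[0,0,0,0.036,0,0,1],[0,0,0,0.048,0,0,1],[0,0,0,0.06,0,0,1],[0,0,0,0.072,0,0,1],[0,0,0,0.084,0,0,1],[0,0,0,0.096,0,0,1]])

```text
clock: 12.05
eef_pos: [611.2, 1.1, 28.4]
tcp_rot: [3.141, 0.002, 1.732]
contact_force: [0.9, -6.8, -0.8]
opening: 0.0
grasp_force: 3.4
```

Request:
carry_out(series=[[0,0,0,0.012,0,0,1],[0,0,0,0.024,0,0,1],[0,0,0,0.036,0,0,1],[0,0,0,0.048,0,0,1],[0,0,0,0.06,0,0,1],[0,0,0,0.072,0,0,1],[0,0,0,0.084,0,0,1],[0,0,0,0.096,0,0,1]])

```text
clock: 13.05
eef_pos: [607.4, 24.8, 28.4]
tcp_rot: [3.141, 0.002, 1.732]
contact_force: [0.9, -7.3, -1.0]
opening: 0.002
grasp_force: 3.5
```

```bash
python3 mv.py; python3 - <<'E'
from h import *
r.grab_frame("side")
m=r.silhouettes("side","ring")[0]["region"];ys,xs=np.nonzero(m);print(onz("side",np.c_[xs,ys],60).mean(0))
E
```

```text
side 0.93 -2 13
top 0.92 -17 3
13.15 [607.30103959  25.13768829  28.36360144] [ 1.47313146 -5.1639091  -1.36820651]
[592.04909717 100.09792979  60.        ]
```

Request:
carry_out(series=[[0,0,0,0.012,0,0,1],[0,0,0,0.024,0,0,1],[0,0,0,0.036,0,0,1],[0,0,0,0.048,0,0,1],[0,0,0,0.06,0,0,1],[0,0,0,0.072,0,0,1],[0,0,0,0.084,0,0,1]])

```text
clock: 14.12
eef_pos: [603.9, 45.7, 28.4]
tcp_rot: [3.141, 0.001, 1.732]
contact_force: [1.5, -7.3, -0.6]
opening: -0.0
grasp_force: 3.5
```

Request:
carry_out(series=[[0,0,0,0.006,0,0,1],[0,0,0,0.012,0,0,1],[0,0,0,0.018,0,0,1],[0,0,0,0.024,0,0,1]])

```text
clock: 14.62
eef_pos: [602.9, 51.5, 28.4]
tcp_rot: [3.141, 0.001, 1.732]
contact_force: [0.9, -6.6, 0.6]
opening: -0.003
grasp_force: 3.6
```

```bash
python3 mv.py
```

```text
side 0.92 -3 20
top 0.96 -25 4
14.725 [602.91890169  51.66311409  28.36436834] [ 0.75302355 -5.95496352 -0.17137145]
```

Request:
carry_out(series=[[0,0,0,0.004,0,0,1],[0,0,0,0.008,0,0,1],[0,0,0,0.012,0,0,1],[0,0,0,0.016,0,0,1]])

```text
clock: 15.22
eef_pos: [602.3, 55.5, 28.4]
tcp_rot: [3.141, 0.001, 1.732]
contact_force: [1.3, -6.8, 0.2]
opening: -0.001
grasp_force: 3.6
```

Request:
carry_out(series=[[0,0,0,0.004,0,0,1],[0,0,0,0.008,0,0,1],[0,0,0,0.012,0,0,1]])

```text
clock: 15.6
eef_pos: [601.8, 58.4, 28.4]
tcp_rot: [3.141, 0.001, 1.732]
contact_force: [1.0, -7.3, -0.8]
opening: 0.002
grasp_force: 3.6
```

Request:
carry_out(series=[[0,0,0,0.004,0,0,1],[0,0,0,0.008,0,0,1]])

```text
clock: 15.85
eef_pos: [601.5, 60.4, 28.4]
tcp_rot: [3.141, 0.001, 1.732]
contact_force: [0.6, -6.8, -0.7]
opening: -0.002
grasp_force: 3.6
```

Request:
carry_out(series=[[0,0,0,0.004,0,0,1],[0,0,0,0.008,0,0,1]])

```text
clock: 16.1
eef_pos: [600.9, 62.8, 28.3]
tcp_rot: [-3.141, 0.001, 1.731]
contact_force: [-2.4, -5.1, 3.3]
opening: -0.001
grasp_force: 2.5
```

```bash
python3 mv.py; python3 - <<'E'
from h import *
for i in range(2):
    r.grab_frame("side");print(r.sense()["contact_force"],r.sense()["eef_pos"])
E
```

```text
side 0.84 -4 25
top 0.97 -29 5
16.2 [600.7597913  62.7916222  28.3470604] [-0.85637616 -5.67521223 -0.11146014]
[-0.27153168 -4.68422132  0.34596864] [600.72720747  62.79664477  28.31888313]
[ 0.01296125 -6.00361334  0.45616967] [600.7364178   62.7844076   28.35332067]
```

Request:
carry_out(series=[[0,0,0,0.003,0,0,1]])

```text
clock: 16.42
eef_pos: [600.7, 63.1, 28.4]
tcp_rot: [-3.141, 0.001, 1.732]
contact_force: [0.2, -7.7, 0.2]
opening: 0.001
grasp_force: 3.8
```

```bash
python3 - <<'E'
from h import *
P=[]
for c,b in(("side",(200,270,225,295)),("top",(165,235,195,265))):
    im=r.grab_frame(c);P.append(cv2.resize(im[b[0]:b[1],b[2]:b[3]],(400,400),interpolation=cv2.INTER_CUBIC))
cv2.imwrite("pics/c6.png",np.hstack(P)[:,:,::-1])
d=np.array([-.162,.987]);st=np.array([588.5,136.8]);n=np.array([-d[1],d[0]])
for h in(48,41):
    for sy in(1,-1):
        X=np.r_[st+65*d+sy*50*n,h];a=proj("side",[X])[0];print(h,sy,((a-[225,200]+.5)*400/70).round(),((proj("top",[X])[0]-[195,165]+.5)*400/70).round())
print(r.sense()["contact_force"],r.sense()["eef_pos"])
E
```

```text
48 1 [262. 331.] [139. 291.]
48 -1 [ 52. 318.] [111. 120.]
41 1 [262. 342.] [141. 292.]
41 -1 [ 53. 328.] [113. 122.]
[ 0.66299978 -7.41537974 -0.27887272] [600.73071373  63.22599389  28.33919742]
```

View pics/c6.png

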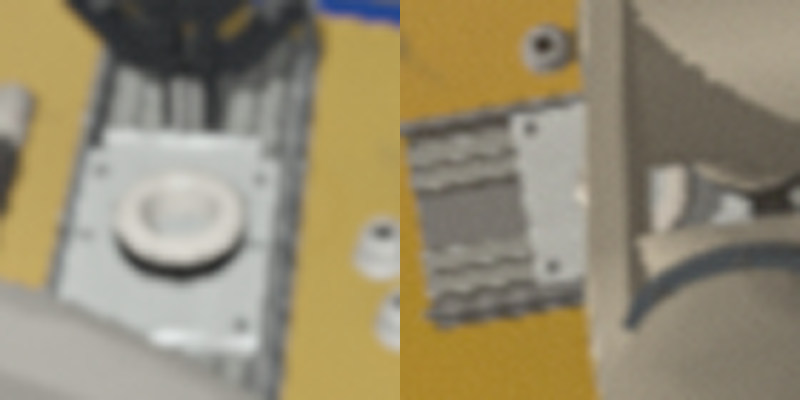

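```bash
python3 - <<'E'
from h import *
f=lambda a,o:(np.array([a],float)+.5)*70/400-.5+o
o1,a=ray("top",f((152,267),[195,165]));o2,b=ray("side",f((240,324),[225,200]));a=a[0];b=b[0]
k=np.linalg.lstsq(np.c_[a,-b],o2-o1,rcond=None)[0];p,q=o1+a*k[0],o2+b*k[1];print(p,q)
E
```

```text
[542.40734728 185.83773063  42.26442787] [541.0485975  185.62859627  42.11904658]
```

Request:
carry_out(series=[[0,0,0,0.003,0,0,1],[0,0,0,0.006,0,0,1]])

```text
clock: 16.77
eef_pos: [600.7, 64.6, 28.4]
tcp_rot: [-3.142, 0.001, 1.732]
contact_force: [0.3, -6.6, -0.3]
opening: 0.002
grasp_force: 3.7
```

The hole's height has gone from 49 to 42 mm, so the board has dropped into its notches. I'll back off now.

Request:
carry_out(series=[[0,0,0,-0.01,0,0,1],[0,0,0,-0.05,0,0,1],[0,0,0,-0.12,0,0,1],[0,0,0,-0.2,0,-0.05,1],[0,0,0,-0.26,0,-0.2,1],[0,0,0,-0.3,0,-0.4,1],[0,0,0,-0.36,0,-0.5,1],[0,0,0,-0.36,0,-0.5,1]])

```text
clock: 17.77
eef_pos: [616.9, -25.3, 156.5]
tcp_rot: [3.136, 0.001, 1.729]
contact_force: [0.0, -0.5, -0.2]
opening: -0.005
grasp_force: 0.0
```

```bash
python3 - <<'E'
from h import *
P=[]
for c,b in(("side",(200,270,225,295)),("top",(160,230,210,280))):
    im=r.grab_frame(c);P.append(cv2.resize(im[b[0]:b[1],b[2]:b[3]],(400,400),interpolation=cv2.INTER_CUBIC))
cv2.imwrite("pics/c7.png",np.hstack(P)[:,:,::-1])
print(r.sense()["contact_force"],r.sense()["eef_pos"],r.sense()["clock"])
E
```

```text
[-0.0708207  -0.02400716 -1.80013506] [614.67971678 -23.99088798 153.2467299 ] 17.875
```

View pics/c7.png

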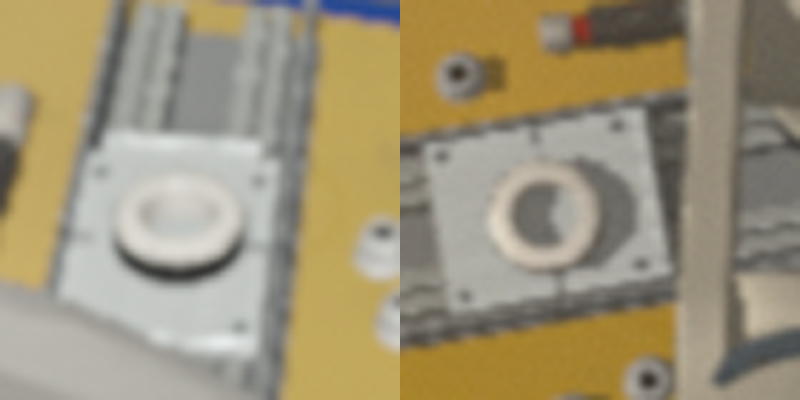

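The board lies on the bed with the ring on it, and the hand is clear. One last check of level and height from the three visible holes.

```bash
python3 - <<'E'
from h import *
f=lambda a,o:(np.array(a,float)+.5)*70/400-.5+o
o1,A=ray("top",f([(216,126),(242,265),(64,296)],[210,160]));o2,B=ray("side",f([(100,170),(258,181),(240,326)],[225,200]))
for a,b in zip(A,B):
    k=np.linalg.lstsq(np.c_[a,-b],o2-o1,rcond=None)[0];p,q=o1+a*k[0],o2+b*k[1];print(((p+q)/2).round(1),np.linalg.norm(p-q).round(1))
E
```

```text
[638.7  99.2  43.3] 1.3
[558.6  84.8  41.2] 0.9
[541.4 187.   42.2] 1.5
```

All three holes are at 41–43 mm, so the board is level and seated.

```bash
python3 -c "
from rig import r
print(r.sign_off())"
```

```text
the job is handed in; nothing more can be done
None
```

The job is handed in (no verdict came back): the board has dropped level into its notches with the ring still on it, pushed at about 7 N (largest reading 7.7 N), and the hand is clear; a first pass went over the lip without touching the board or ring, because the real fingertips sit about 17 mm above the reported TCP.

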